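# Ready a laboratory balance for its daily check

## Robot

A 6-joint arm with a two-finger parallel gripper is mounted at the origin on the work surface. World frame = base frame: x ahead of the robot, y to its left, z up, the work surface at z = 0. Lengths are in m, angles in rad, forces in N, time in s.
With the tool pointing down it reaches from about 0.25 to 0.725 m from the base axis. Payload 4 kg.
Tool frame: the origin (TCP) lies between the finger pads; the fingertips stand 8 mm ahead of it and the grasp point (between the pads) lies 11 mm behind it; z points along the fingers, y is the line along which they close (so a half turn about z gives the same grasp; the last joint's range is limited). The gripper opens to 85 mm and grips with 20 to 120 N. Pads are 22 mm wide; open, the fingers measure 114 mm over their backs; the gripper's body (76 mm by 85 mm) begins 54 mm behind the grasp point. The pads swing forward as they close: fully open they stand 13 mm farther back than shut.
Start: joints at [-1.294, 0.241, 0.005, 1.335, 0, 1.571], TCP at [0.137, -0.481, 0.239] pointing down, gripper open.
Joint ranges: [-2.72, 2.72], [-1.05, 1.87], [-1.09, 1.28], [-1.99, 2.15], [-1.42, 1.44], [-3.14, 3.14]. Speed limits (rad/s): [2.79, 2.79, 3.14, 3.14, 3.14, 3.14].

## Interface

Orientations are given as a unit quaternion [x, y, z, w].
In Python, from workcell import status, viewer, bot gives the robot as it stands.
- The arm moves only by the tool servo_tool, never from a script. Its argument "commands" is a list of rows, each a list of 5 numbers: the finger opening in mm, from 0 to 85.4, then the shift along the tool's x, y, z in mm, then the turn about the tool's z in rad. A call has 1 to 20 rows; each row shifts and turns the commanded pose from where the row before left it, along the tool's axes as they then stand; what a row does not reach is not made up. A row lasts 1/8 s, in which the tool goes at most 62.5 mm and 10.7 degrees, less where a joint would pass 70% of its speed; a pose out of reach is approached as far as the arm can. A call is refused whole if a number of a shift passes 62.5 or a number of a turn 0.188, either way. A call with a gripper value outside its range is refused whole. The fingers move at their own pace and stop on an object; the grip force is fixed at half the most. Time passes only in rows, so rows that do not move let the fingers close. It gives the time, the measured TCP pose, the force, the opening and the grip force at its end, in the units of the state.
- status.get_obs(): the state, without advancing time (a new reading comes with each control period).
- viewer.camera(name): name is "scene" or "top"; returns (picture, depth): 480x640x3 uint8, red, green, blue; 480x640 float32, m along the optical axis (not along the pixel's ray), 0 where there is no reading.
- viewer.get_calibration(name): a dict with "camera_matrix" (3x3 intrinsics, pixels), "distortion" ([k1, k2, p1, p2, k3] as OpenCV has them; the pictures are not rectified), "R" (3x3) and "t" (3): a world point X has camera coordinates R X + t. Camera axes: x right, y down, z forward; pixel columns grow to the right and rows downward; lengths in m; the calibration is good to about 2 mm. A picture is of the moment at which its call begins. get_calibration takes no time and is no camera call.
- bot.job_done(): hands the job in; it is judged then, once.
Trained networks look in the newest picture that a camera, given by its name, has taken for a name from the list of things; names that differ only in an ending like _2 or _b are one class to them, and where a whole thing is asked for, a point or a joint stands for the part that bears it (a point fixed in the world has none). Each returns a list of dicts, best first, with "p" (0 to 1); they miss things now and then, are a little off and sometimes report something else, mostly with a low value. They report only what shows in the picture. A call takes as long as a camera call. They do not tell look-alikes from the thing itself.
- viewer.masks_of(camera, label): "mask" (480x640 bool, what is visible of it) and "pixel" ([row, column] in pixels, amid what is visible of it).
- viewer.spot_point(camera, label): "pixel" ([row, column] in pixels: a listed point, or the origin of a listed thing).
The state is a dict: "clock": time; "joint_pos": joint angles; "joint_vel": joint speeds; "tau": joint torques, N m; "eef_pos": TCP position; "tool_rot": TCP orientation; "ft_force": force on the tool from outside, world axes, zero at the start; "ft_torque": the same for the moment, N m; "grip_width": finger opening in m; "grasp_force": force on a finger pad.
Only numpy, scipy, OpenCV 4.12 (cv2) and the standard library are available. Lean on these libraries where they do the work, as an engineer would, in place of code of your own. Each camera call takes 0.05 s, during which the arm holds its last target. There are 200 camera calls.

## Task

Get the balance ready for its daily check: lift the 200 g check weight (the middle-sized of the three) off its block and set it down softly, upright, in the middle of the weighing pan, then slide the glass top door of the draught shield shut along its track and press it gently home against the front frame until the catch holds it closed by itself. Feel for the frame rather than ramming it, and leave the other weights, jars and instruments where they are.

Things in the scene. Friction and masses are not known exactly. Their poses are not given: they have to be found in the camera images.
- w200_mid (a point): Centre, half-way up, of the 200 g check weight: polished steel, cylindrical body 28 mm in diameter and 33 mm tall with a narrow neck and a knob (17 mm) above, 46.5 mm tall in all, standing upright on the block; centre 23 mm above its foot.
- stand: Low wooden block, fixed, 210 x 90 x 18 mm with a blue felt top, on which the three check weights stand in a row along its x axis, 68 mm apart, in any order. Origin under its middle at bench height, z up; the top is 18 mm higher.
- balance: Precision balance fixed on the bench, white, 355 mm deep (its x), 210 mm wide (y), 155 mm high, with a low glass draught shield over the pan and a flat housing behind it. Origin on the bench under its middle; x points from the sloping front console to the rear, z up. The chamber is 150 mm long, 164 mm wide inside; the top edge of frame and tracks is 138 mm above the bench.
- pan_center (a point): Middle of the top face of the round steel weighing pan, 90 mm in diameter, 78 mm above the bench (60 mm below the top edge of the shield). The pan is sprung: it sinks 1 mm for each 4 N, at most 4 mm; its load cell is overloaded above 15 N.
- door_grip (a point): Centre of the black grip rib on the glass top door: 12 mm thick along the track (balance x), 90 mm long across it, upright; its top is 11 mm above this point, the glass behind it 14 mm below (a grey edge strip just behind the rib 11 mm below). It stands 18 mm behind the door's leading edge, and can be pushed on its rear face or pinched from above.
- door (a joint): Travel of the glass door in m, growing as it opens to the rear (+x of the balance); starts at 0.110 to 0.132. Shut reads between -0.008 and +0.008, as the frame sits. It slides with 1 to 2 N. The catch snaps in and holds only within about 1.5 mm of the frame; let go sooner, the door springs back by up to 14 mm; 8 to 10 N on the rib takes it home.
- frame_nominal (a point): Where the door's leading edge meets the inner face of the front frame by the drawing. The real frame clips onto the tracks up to 8 mm nearer or farther along them; that is not measured. Pressed with over 20 N it is pushed off (the catch itself pulls the door on it with some of this). A rubber lip and a spring ball catch on it push the door back with 3 to 6 N over the last 14 mm.
- w100: 100 g check weight, 22 mm in diameter, 37 mm tall, beside the 200 g one on the block: leave alone. Origin at the centre of its foot.
- w500: 500 g check weight, 38 mm in diameter, 63 mm tall, on the same block: leave alone. Origin at the centre of its foot.
- jar0: Orange jar of tomato paste with a red lid, 70 mm in diameter, 120 mm tall, left of the balance: leave alone. Origin at the centre of its foot.
- jar1: A second such jar: leave alone.
- jar2: A third such jar: leave alone.
- beaker: Empty glass beaker, 68 mm in diameter, 90 mm tall: leave alone.
- ph_meter: Black pocket pH meter lying flat, 145 x 75 x 30 mm: leave alone.
- jar_lid: Red jar lid lying flat, 66 mm in diameter, 12 mm thick: leave alone.
There are look-alikes about, which are no part of the job. What is shaped like the part that bears w200_mid but green or yellow is not meant.

How it is judged:
On the way, in this order (a step that is already met when the one before it is completed fails the run):
1. the 200 g weight stands upright in the middle of the pan and has been let go (horizontal distance between w200_mid and pan_center below 0.015 m and z of w200_mid in the frame of balance between 0.092 and 0.106 m and angle between w200_mid's own z axis and vertical below 0.1 rad and contact force between w200 and the fingers below 0.1 N), for 0.2 s.
2. the door has been slid shut against the front frame (distance between frame_stop and door_edge below 0.0075 m), for 0.1 s.
At the end, for the whole second after the job is handed in: The 200 g weight stands upright and still on the pan, within 15 mm of its middle, and the glass door rests shut, within 1.5 mm of the front frame (centres of the two edge pieces under 7.5 mm apart), held there by its catch alone, everything released (horizontal distance between w200_mid and pan_center below 0.015 m and z of w200_mid in the frame of balance between 0.092 and 0.106 m and angle between w200_mid's own z axis and vertical below 0.1 rad and linear speed of w200 below 0.02 m/s and distance between frame_stop and door_edge below 0.0075 m and velocity of joint door between -0.01 and 0.01 m/s); the robot touches nothing.
It fails at once if the door is pressed against the front frame with more than 20 N (contact force between frame_stop and door_edge above 20 N).
It fails at once if the pan is loaded with more than 15 N (contact force between pan and anything else above 15 N).
It fails at once if another check weight is moved more than 15 mm (distance of any of w100, w500 from where it was at the start of the episode above 0.015 m).
It fails at once if a jar, the beaker, the pH meter or the loose lid is moved more than 20 mm (distance of any of jar0, jar1, jar2, beaker, ph_meter, jar_lid from where it was at the start of the episode above 0.02 m).
It also fails if it takes over 69 s, if anything falls off the work surface, if the arm or the gripper's body presses on something with over 40 N, if the wrist force passes 120 N, or if a joint passes its speed limit or range.

## Working session

There is one attempt and no reset: what is moved stays moved. The work goes in short steps, Python scripts to look and compute and a tool call to move; the robot and the scene stay as the last step left them, time stands still between calls to the robot, and variables do not carry over. Pictures are saved under pics/ and viewed, at most 10 in all, crops included, and the job is handed in when it is done.

Besides the shell and the picture viewer there is one more tool, called by a JSON object that holds its "name" and its "arguments". servo_tool: Moves the arm, as the interface text tells. Its arguments: {"type":"object","properties":{"commands":{"type":"array"}},"required":["commands"]}

```bash
mkdir -p pics; ls
cat > h.py <<'E'
import numpy as np, cv2
from workcell import status, viewer, bot
def cal(n):
    c=viewer.get_calibration(n); return [np.array(c[k],float) for k in("camera_matrix","distortion","R","t")]
def ray(n,px):
    K,D,R,t=cal(n); u=cv2.undistortPoints(np.array([[[px[1],px[0]]]],float),K,D)[0,0]
    return -R.T@t, R.T@np.array([u[0],u[1],1.])
def at_depth(n,px,d):
    o,r=ray(n,px); return o+r*d
def at_z(n,px,z):
    o,r=ray(n,px); return o+r*(z-o[2])/r[2]
def proj(n,X):
    K,D,R,t=cal(n); p=cv2.projectPoints(np.array(X,float).reshape(-1,1,3),cv2.Rodrigues(R)[0],t,K,D)[0][:,0]; return p[:,::-1]
E
python3 - <<'E'
from h import *
for n in("scene","top"):
    p,d=viewer.camera(n); cv2.imwrite(f"pics/{n}0.png",p[...,::-1]); np.save(f"{n}0.npy",d)
    print(n,-cal(n)[2].T@cal(n)[3])
    for l in("w200_mid","pan_center","door_grip","frame_nominal","w100","w500","stand","balance","jar0","beaker"):
        print(l,[(np.round(x["pixel"],1).tolist(),round(x["p"],2),np.round(at_depth(n,x["pixel"],d[int(x["pixel"][0]),int(x["pixel"][1])]),3).tolist()) for x in viewer.spot_point(n,l)][:4])
o=status.get_obs(); print(o)
E
```

```text
pics
scene [ 1.0893061  -0.93767456  0.93427227]
w200_mid [([362.7, 163.1], 0.82, [0.384, -0.407, 0.029]), ([369.1, 187.5], 0.79, [0.447, -0.398, 0.038]), ([314.8, 181.6], 0.73, [0.319, -0.276, 0.033]), ([312.3, 234.0], 0.63, [0.411, -0.196, 0.023])]
pan_center [([247.9, 348.7], 0.52, [0.551, 0.104, 0.077])]
door_grip [([235.1, 376.8], 0.67, [0.635, 0.085, 0.159])]
frame_nominal [([223.7, 328.2], 0.8, [0.492, 0.099, 0.134])]
w100 [([354.6, 231.3], 0.93, [0.492, -0.31, 0.028]), ([362.7, 258.1], 0.62, [0.558, -0.301, 0.033])]
w500 [([354.6, 231.3], 0.93, [0.492, -0.31, 0.028]), ([362.7, 258.1], 0.62, [0.558, -0.301, 0.033])]
stand [([355.1, 237.8], 0.86, [0.503, -0.301, 0.025])]
balance [([202.4, 379.3], 0.7, [0.482, 0.429, 0.02]), ([360.7, 257.7], 0.57, [0.559, -0.303, 0.041])]
jar0 [([211.7, 423.7], 0.82, [0.612, 0.471, 0.008]), ([227.9, 435.7], 0.66, [0.681, 0.393, 0.018]), ([216.6, 406.0], 0.65, [0.589, 0.388, 0.028])]
beaker [([203.4, 379.4], 0.65, [0.483, 0.428, 0.018])]
top [0.35862966 0.06910783 1.21819603]
w200_mid [([323.8, 446.5], 0.68, [0.307, -0.255, 0.037]), ([266.6, 499.
[... 1116 characters left out ...]
_pos': array([-1.29396560e+00,  2.40595679e-01,  4.96928636e-03,  1.33522137e+00,
       -3.96330724e-06,  1.57080009e+00]), 'joint_vel': array([-1.60562627e-03, -5.58851585e-05, -9.45740022e-04, -2.48391344e-04,
       -3.08626916e-04,  4.80043723e-04]), 'tau': array([ 2.70216651e-04, -3.72227383e+01,  2.52691680e+01,  1.42005887e-03,
        2.40694344e-04, -8.28361699e-07]), 'eef_pos': array([ 0.1366466 , -0.48094071,  0.23929688]), 'tool_rot': array([ 9.90436137e-01,  1.37971947e-01, -5.51136439e-06, -2.52000802e-05]), 'ft_force': array([ 0.53359623, -0.67298667, -0.37195227]), 'ft_torque': array([0.03472353, 0.00748188, 0.04027593]), 'grasp_force': 0.0, 'grip_width': 0.0856538748110448}
```

View pics/scene0.png

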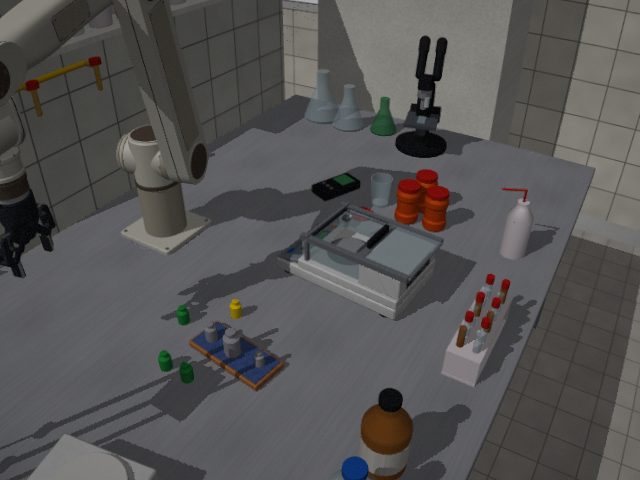

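View pics/top0.png

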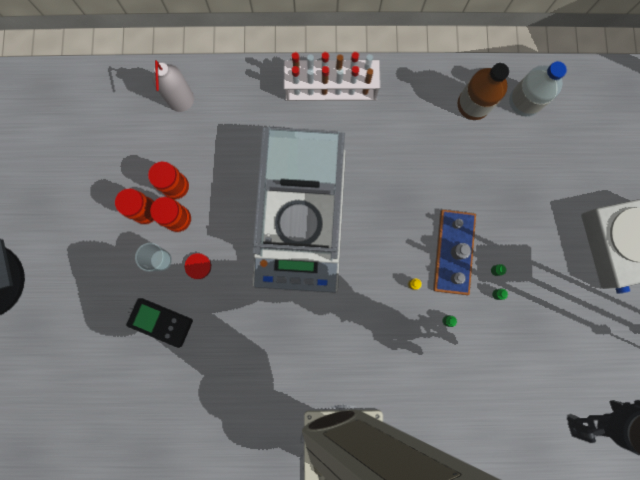

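Scene view: three steel weights stand on the blue block at (331,211), (343,232) and (359,260). The top view has them at (278,460), (251,463) and (222,459). Lookalikes are green at scene (315,183), (361,165), (372,187) and yellow at (309,236), all off the block. The pan is at top (223,298) and the rib at top (183,300). Next is a close crop to compare sizes.

Run:
```python
from h import *
s=cv2.imread("pics/scene0.png"); t=cv2.imread("pics/top0.png")
a=cv2.resize(s[310:390,180:290],(400,291),interpolation=cv2.INTER_CUBIC)
b=cv2.resize(t[205:300,430:540],(400,345),interpolation=cv2.INTER_CUBIC)
c=cv2.resize(t[120:295,245:350],(360,600),interpolation=cv2.INTER_CUBIC)
im=np.zeros((600,760,3),np.uint8); im[:291,:400]=a; im[291:,:400]=b[:309]; im[:,400:]=c
cv2.imwrite("pics/crop1.png",im)
ds=np.load("scene0.npy"); dt=np.load("top0.npy")
def cloud(n,d):
    K,D,R,tt=cal(n); v,u=np.mgrid[0:480,0:640]; p=cv2.undistortPoints(np.stack([u,v],-1).reshape(-1,1,2).astype(float),K,D)[:,0]
    P=np.c_[p,np.ones(len(p))]*d.reshape(-1,1); return ((P-tt)@R).reshape(480,640,3)
for n,d in(("scene",ds),("top",dt)):
    C=cloud(n,d); np.save(n+"C.npy",C)
    for l in("w200_mid","door_grip","stand"):
        for x in viewer.masks_of(n,l)[:5]:
            m=x["mask"]&(d>0); q=C[m]; print(n,l,round(x["p"],2),np.round(x["pixel"]),m.sum(),"med",np.round(np.median(q,0),3),"p2",np.round(np.percentile(q,2,0),3),"p98",np.round(np.percentile(q,98,0),3), cv2.minAreaRect(q[:,:2].astype(np.float32)) if l!="w200_mid" else"")
```

```text
scene w200_mid 0.81 [333. 210.] 229 med [ 0.423 -0.293  0.045] p2 [ 0.408 -0.302  0.019] p98 [ 0.431 -0.279  0.066] 
scene w200_mid 0.73 [316. 184.] 190 med [ 0.319 -0.273  0.028] p2 [ 0.305 -0.281  0.   ] p98 [ 0.327 -0.261  0.047] 
scene w200_mid 0.64 [312. 234.] 233 med [ 0.41  -0.188  0.025] p2 [ 0.362 -0.197 -0.002] p98 [ 0.42  -0.139  0.048] 
scene w200_mid 0.58 [360. 164.] 249 med [ 0.383 -0.401  0.029] p2 [ 0.362 -0.41   0.   ] p98 [ 0.392 -0.386  0.047] 
scene w200_mid 0.5 [373. 186.] 250 med [ 0.443 -0.401  0.03 ] p2 [ 0.428 -0.41   0.003] p98 [ 0.452 -0.384  0.047] 
scene door_grip 0.95 [246. 400.] 2606 med [0.691 0.092 0.134] p2 [0.618 0.021 0.13 ] p98 [0.764 0.177 0.158] ((0.669784426689148, 0.10124220699071884), (0.17863483726978302, 0.19453705847263336), 85.92239379882812)
scene stand 0.92 [359. 241.] 2542 med [ 0.511 -0.309  0.018] p2 [ 0.384 -0.344  0.   ] p98 [ 0.59  -0.241  0.027] ((0.47862645983695984, -0.282986044883728), (0.1068040132522583, 0.22824785113334656), 82.61190032958984)
scene stand 0.64 [329. 208.] 253 med [ 0.422 -0.293  0.044] p2 [ 0.379 -0.302  0.
[... 542 characters left out ...]
6] p2 [ 0.366 -0.405  0.009] p98 [ 0.391 -0.383  0.052] 
top door_grip 0.77 [162. 299.] 4385 med [0.689 0.094 0.135] p2 [0.616 0.017 0.131] p98 [0.762 0.173 0.159] ((0.7150915265083313, 0.09338805079460144), (0.16285760700702667, 0.20105834305286407), 85.96650695800781)
top door_grip 0.32 [322. 159.] 1915 med [0.317 0.449 0.032] p2 [0.266 0.379 0.012] p98 [0.366 0.521 0.037] ((0.3158630430698395, 0.4577368199825287), (0.15686456859111786, 0.08093380182981491), 68.1717758178711)
top stand 0.72 [251. 448.] 2426 med [ 0.491 -0.279  0.02 ] p2 [ 0.387 -0.337  0.013] p98 [ 0.588 -0.238  0.025] ((0.487243115901947, -0.29105430841445923), (0.09716304391622543, 0.21052700281143188), 82.9303207397461)
```

View pics/crop1.png

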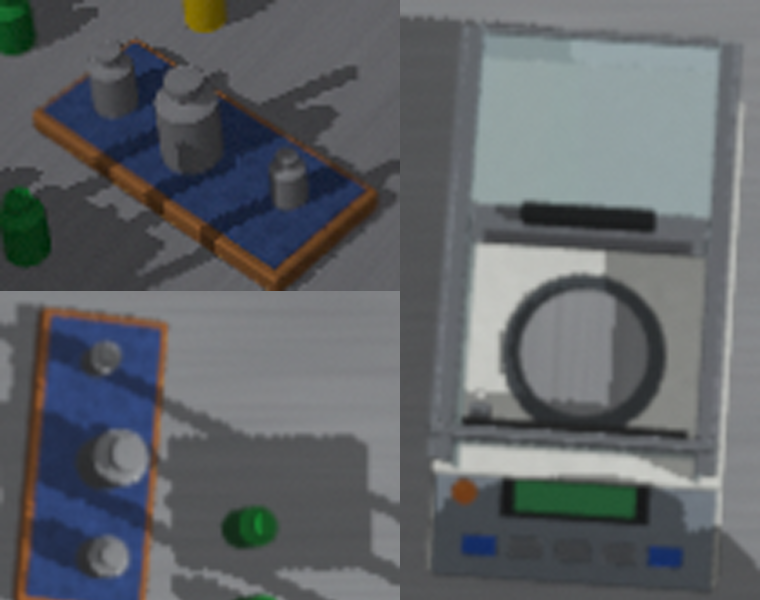

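The crop confirms it. The front one at scene (331,211), top (277,460), is the middle-sized weight. The big one is in the middle of the row and the small one at the far end. Next I localise everything precisely.

Run:
```python
from h import *
from scipy.optimize import minimize
a=np.linspace(0,2*np.pi,24,endpoint=False); circ=np.c_[np.cos(a),np.sin(a)]
def sil(n,x,y,z0):
    im=np.zeros((480*4,640*4),np.uint8)
    for r,zs in((.014,(0,.033)),(.0085,(.037,.0465)),(.005,(.033,.037))):
        P=np.concatenate([np.c_[circ*r+[x,y],np.full(24,z0+z)] for z in zs])
        q=proj(n,P)[:,::-1]; cv2.fillConvexPoly(im,cv2.convexHull(np.round(q*4+1.5).astype(np.int32)),255)
    return cv2.resize(im,(640,480),interpolation=cv2.INTER_AREA)/255.
for n,g in(("scene",(331,211)),("top",(277,460))):
    viewer.camera(n); M=[x["mask"] for x in viewer.masks_of(n,"w200_mid") if np.hypot(*(np.array(x["pixel"])-g))<8]
    if not M: print(n,"no mask");continue
    M=M[0].astype(float)
    f=lambda p:((sil(n,p[0],p[1],.018)-M)**2).sum()
    r=minimize(f,[.42,-.285],method="Nelder-Mead",options=dict(initial_simplex=[[.415,-.29],[.425,-.285],[.42,-.28]])); print(n,"weight",r.x.round(4),r.fun,M.sum())
for n in("scene","top"):
    C=np.load(n+"C.npy"); s=C[(C[...,2]>.15)&(C[...,2]<.17)&(abs(C[...,0]-.63)<.03)&(abs(C[...,1]-.1)<.06)]
    print(n,"rib",len(s),s.mean(0).round(4),cv2.minAreaRect(s[:,:2].astype(np.float32)),s[:,2].max())
# top picture: dark rib/ring
p=cv2.imread("pics/top0.png"); g=cv2.cvtColor(p,cv2.COLOR_BGR2GRAY)
R=np.zeros_like(g); R[175:192,270:330]=(g[175:192,270:330]<45); 
nz=cv2.findNonZero(R); rc=cv2.minAreaRect(nz); bx=cv2.boxPoints(rc); W=np.array([at_z("top",b[::-1],.159)[:2] for b in bx]); print("rib px",rc,W.mean(0),W.round(4))
R=np.zeros_like(g); R[196:241,268:328]=(g[196:241,268:328]<70)*255
n_,lab,st,ce=cv2.connectedComponentsWithStats(R); i=1+st[1:,4].argmax(); cs,_=cv2.findContours((lab==i).astype(np.uint8),cv2.RETR_CCOMP,cv2.CHAIN_APPROX_NONE)
for c in cs:
    if len(c)>30: e=cv2.fitEllipse(c); print("ell",e,[at_z("top",e[0][::-1],z).round(4) for z in(.078,.09)])
C=np.load("topC.npy"); print("z ring row",C[223,268:330:2,2].round(3)); print("col",C[195:300:2,298,2].round(3),C[195:300:2,298,0].round(3))
```

```text
scene weight [ 0.4165 -0.2872] 9.683060361399463 236.0
top weight [ 0.4193 -0.2869] 14.814009996155324 128.0
scene rib 147 [0.6323 0.0948 0.1569] ((0.6316120028495789, 0.09665674716234207), (0.09104928374290466, 0.014970112591981888), 85.19098663330078) 0.16190552257788002
top rib 230 [0.6321 0.0985 0.1584] ((0.6327243447303772, 0.09934970736503601), (0.08898228406906128, 0.013541647233068943), 85.61656951904297) 0.1648396835456079
rib px ((299.0213928222656, 183.1575927734375), (38.237892150878906, 5.302154541015625), 3.5763344764709473) [0.6294123  0.10044153] [[0.6263 0.1439]
 [0.6386 0.1432]
 [0.6325 0.0569]
 [0.6203 0.0578]]
ell ((298.3889465332031, 222.29635620117188), (40.468448638916016, 43.23905563354492), 87.82613372802734) [array([0.5536, 0.1047, 0.078 ]), array([0.5516, 0.1043, 0.09  ])]
z ring row [0.07  0.069 0.068 0.069 0.068 0.071 0.081 0.081 0.086 0.08  0.08  0.084
 0.077 0.079 0.081 0.084 0.083 0.082 0.084 0.075 0.081 0.084 0.082 0.077
 0.08  0.07  0.07  0.072 0.067 0.071 0.072]
col [ 0.068  0.069  0.069  0.072  0.071  0.08   0.081  0.075  0.077  0.079
  0.082  0.082  0.079  0.082  0.084  0.083  0.077  0.077  0.081  0.082
  0.078  0.076  0.077  0.073  0.137  0.137  0.143  0.137  0.074  0.069
  0.068  0.069  0.066  0.066  0.064  0.065  0.062  0.06   0.062  0.054
  0.053  0.054  0.053  0.052  0.048  0.045  0.048  0.046  0.004 -0.002
 -0.     0.005  0.006] [0.623 0.618 0.613 0.607 0.602 0.596 0.591 0.587 0.581 0.576 0.571 0.566
 0.562 0.556 0.551 0.546 0.542 0.537 0.532 0.527 0.523 0.518 0.513 0.509
 0.496 0.491 0.486 0.482 0.485 0.48  0.475 0.471 0.466 0.461 0.457 0.452
 0.447 0.442 0.437 0.433 0.428 0.423 0.419 0.414 0.409 0.404 0.399 0.395
 0.391 0.386 0.381 0.376 0.371]
```

{"name": "servo_tool", "arguments": {"commands": [[60, 0, 0, 0, 0.177], [60, 0, 0, 0, 0.177], [60, 44, -36, -5, 0], [60, 44, -36, -5, 0], [60, 44, -36, -10, 0], [60, 44, -36, -10, 0], [60, 44, -36, -10, 0], [60, 44, -35, -10, 0], [60, 0, 0, 0, 0], [60, 0, 0, 0, 0]]}}

```text
clock: 2.85
eef_pos: [0.4162, -0.2868, 0.289]
tool_rot: [0.999, -0.038, -0.0, -0.0]
ft_force: [0.1, -1.0, 0.5]
grip_width: 0.0596
grasp_force: 0.0
```

```bash
cat >> h.py <<'E'
from scipy.spatial.transform import Rotation as Ro
def go(target):
    o=status.get_obs(); R=Ro.from_quat(o["tool_rot"]).as_matrix(); a=np.arctan2(R[1,0],R[0,0])
    print("t",round(o["clock"],2),"pos",o["eef_pos"].round(4),"a",round(a,4),"tilt",round(float(np.arccos(-R[2,2])),4),"F",o["ft_force"].round(2),"w",round(o["grip_width"],4),"g",round(o["grasp_force"],1))
    print("tool shift mm",(R.T@(np.array(target)-o["eef_pos"])*1000).round(1))
E
python3 -c "
from h import *
go([.418,-.287,.030])"
```

```text
t 2.85 pos [ 0.4162 -0.2868  0.289 ] a -0.0764 tilt 0.001 F [ 0.15 -0.98  0.5 ] w 0.0596 g 0.0
tool shift mm [  2.1   0.  259. ]
```

{"name": "servo_tool", "arguments": {"commands": [[60, 2, 0, 50, 0], [60, 0, 0, 50, 0], [60, 0, 0, 50, 0], [60, 0, 0, 40, 0], [60, 0, 0, 30, 0], [60, 0, 0, 20, 0], [60, 0, 0, 18, 0], [60, 0, 0, 0, 0], [60, 0, 0, 0, 0], [60, 0, 0, 0, 0]]}}

```text
clock: 4.1
eef_pos: [0.4188, -0.2879, 0.0323]
tool_rot: [0.999, -0.039, 0.001, 0.001]
ft_force: [0.2, 0.5, -0.2]
grip_width: 0.0599
grasp_force: 0.0
```

Run:
```python
from h import *
go([.418,-.287,.030])
p,d=viewer.camera("scene"); q,_=viewer.camera("top")
im=np.hstack([cv2.resize(p[270:400,160:300],(400,371)),cv2.resize(q[220:330,400:520],(400,371))]); cv2.imwrite("pics/hover.png",im[...,::-1])
```

```text
t 4.1 pos [ 0.4188 -0.2879  0.0323] a -0.0779 tilt 0.0019 F [ 0.16  0.51 -0.16] w 0.0599 g 0.0
tool shift mm [-0.9 -0.8  2.3]
```

View pics/hover.png

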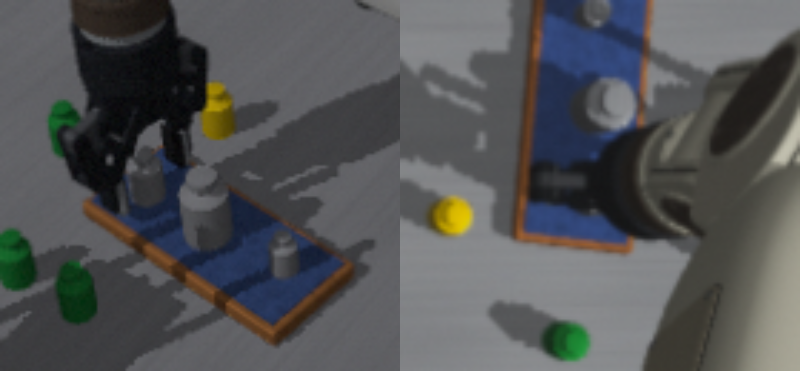

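The fingers straddle the 200 g weight (hover crop, around (145,185)) and the neighbours are clear. I close on it now.

{"name": "servo_tool", "arguments": {"commands": [[45, 0, 0, 0, 0], [36, 0, 0, 0, 0], [30, 0, 0, 0, 0], [22, 0, 0, 0, 0], [20, 0, 0, 0, 0], [20, 0, 0, 0, 0], [20, 0, 0, 0, 0]]}}

```text
clock: 5.08
eef_pos: [0.4186, -0.2872, 0.0316]
tool_rot: [0.999, -0.039, 0.0, 0.0]
ft_force: [-0.7, 1.2, 4.4]
grip_width: 0.0258
grasp_force: 59.5
```

{"name": "servo_tool", "arguments": {"commands": [[20, 0, 0, -10, 0], [20, 0, 0, -20, 0], [20, 0, 0, -20, 0], [20, 0, 0, 0, 0]]}}

```text
clock: 5.58
eef_pos: [0.4193, -0.2878, 0.0826]
tool_rot: [0.999, -0.039, 0.001, 0.001]
ft_force: [-0.3, -0.2, -2.2]
grip_width: 0.026
grasp_force: 59.1
```

Run:
```python
from h import *
go([.552,.105,.26])
```

```text
t 5.58 pos [ 0.4193 -0.2878  0.0826] a -0.0773 tilt 0.003 F [-0.26 -0.16 -2.19] w 0.026 g 59.1
tool shift mm [ 102.4 -401.6 -177.8]
```

{"name": "servo_tool", "arguments": {"commands": [[20, 0, 0, -40, 0], [20, 0, 0, -50, 0], [20, 0, 0, -50, 0], [20, 10, -40, -38, 0], [20, 13, -50, 0, 0], [20, 13, -50, 0, 0], [20, 13, -50, 0, 0], [20, 13, -50, 0, 0], [20, 13, -50, 0, 0], [20, 13, -50, 0, 0], [20, 10, -40, 0, 0], [20, 4, -22, 0, 0], [20, 0, 0, 0, 0], [20, 0, 0, 0, 0]]}}

```text
clock: 7.32
eef_pos: [0.5442, 0.0334, 0.2625]
tool_rot: [0.999, 0.015, -0.001, -0.029]
ft_force: [0.3, -0.8, -2.1]
grip_width: 0.026
grasp_force: 59.7
```

Run:
```python
from h import *
go([.552,.105,.108])
p,d=viewer.camera("scene"); q,_=viewer.camera("top")
im=np.hstack([cv2.resize(p[130:310,270:450],(400,400)),cv2.resize(q[130:300,220:390],(400,400))]); cv2.imwrite("pics/over.png",im[...,::-1])
for l in("w200_mid","pan_center"):
  for n in("scene","top"): print(n,l,[(np.round(x["pixel"],1).tolist(),round(x["p"],2)) for x in viewer.spot_point(n,l)][:5])
```

```text
t 7.33 pos [0.5442 0.0334 0.2625] a 0.0309 tilt 0.058 F [ 0.29 -0.79 -2.08] w 0.026 g 59.7
tool shift mm [ 10.2 -62.3 158.3]
scene w200_mid [([359.1, 165.7], 0.78), ([369.1, 184.1], 0.57), ([315.3, 181.8], 0.5), ([193.6, 333.1], 0.37)]
top w200_mid [([321.8, 447.7], 0.68), ([295.3, 497.7], 0.54), ([264.0, 501.5], 0.51)]
scene pan_center [([244.7, 346.8], 0.78)]
top pan_center [([225.9, 299.1], 0.76), ([211.2, 144.7], 0.23)]
```

View pics/over.png

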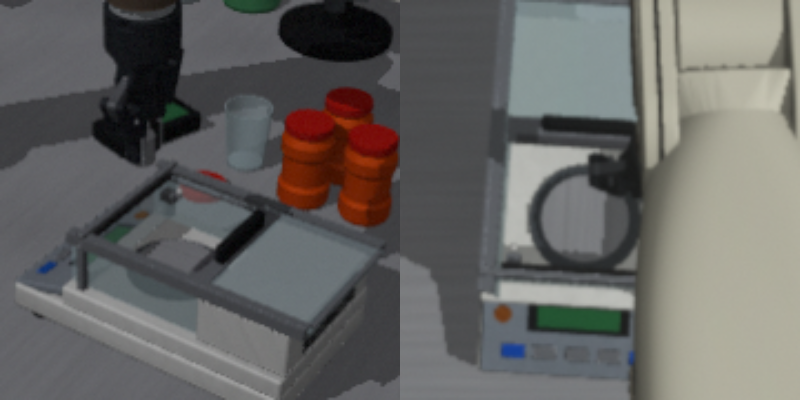

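Over.png shows the gripper above the chamber's front-right, short of the pan, with lag and tilt. I wait one call and read again.

{"name": "servo_tool", "arguments": {"commands": [[20, 0, 0, 0, 0], [20, 0, 0, 0, 0]]}}

```text
clock: 7.88
eef_pos: [0.5446, 0.0341, 0.2626]
tool_rot: [0.999, 0.016, -0.001, -0.029]
ft_force: [0.1, 1.4, -2.3]
grip_width: 0.026
grasp_force: 59.7
```

```bash
python3 -c "
from h import *
go([.552,.105,.108]); o=status.get_obs(); print(o['joint_pos'].round(3),o['joint_vel'].round(3)); print(Ro.from_quat(o['tool_rot']).as_matrix().round(3))"
```

```text
t 7.88 pos [0.5446 0.0341 0.2626] a 0.0318 tilt 0.0585 F [ 0.11  1.36 -2.32] w 0.026 g 59.7
tool shift mm [  9.8 -61.5 158.4]
[0.031 0.324 0.178 1.425 0.058 3.141] [ 0.001  0.     0.001  0.    -0.    -0.   ]
[[ 0.999  0.032 -0.003]
 [ 0.032 -0.998  0.058]
 [-0.001 -0.058 -0.998]]
```

Joint 6 has reached its +3.14 limit, which made the tilt. I turn it back the other way and see whether the tilt goes.

{"name": "servo_tool", "arguments": {"commands": [[20, 0, 0, 0, -0.18], [20, 0, 0, 0, -0.18], [20, 0, 0, 0, 0]]}}

```text
clock: 8.25
eef_pos: [0.5446, 0.0341, 0.2625]
tool_rot: [0.981, 0.194, 0.004, -0.029]
ft_force: [-1.6, -0.5, -2.2]
grip_width: 0.0264
grasp_force: 59.7
```

```bash
python3 -c "
from h import *
go([.552,.105,.108]); o=status.get_obs(); print(o['joint_pos'].round(3)); print(Ro.from_quat(o['tool_rot']).as_matrix().round(3))"
```

```text
t 8.25 pos [0.5446 0.0341 0.2625] a 0.3893 tilt 0.0585 F [-1.61 -0.49 -2.2 ] w 0.0264 g 59.7
tool shift mm [ 30.7 -54.1 158.4]
[0.031 0.325 0.178 1.425 0.058 2.783]
[[ 0.925  0.38  -0.003]
 [ 0.379 -0.923  0.058]
 [ 0.02  -0.055 -0.998]]
```

The tilt stays (0.058 rad, sideways), which is harmless for standing a weight down and for pushing along x. I take the half turn well inside joint 6's range.

{"name": "servo_tool", "arguments": {"commands": [[20, 0, 0, 0, -0.178], [20, 0, 0, 0, -0.178], [20, 0, 0, 0, -0.178], [20, 0, 0, 0, -0.178], [20, 0, 0, 0, -0.178], [20, 0, 0, 0, -0.178], [20, 0, 0, 0, -0.178], [20, 0, 0, 0, -0.178], [20, 0, 0, 0, -0.178], [20, 0, 0, 0, -0.178], [20, 0, 0, 0, -0.178], [20, 0, 0, 0, -0.178], [20, 0, 0, 0, -0.178], [20, 0, 0, 0, -0.178], [20, 0, 0, 0, -0.178], [20, 0, 0, 0, 0]]}}

```text
clock: 10.25
eef_pos: [0.5446, 0.0341, 0.2625]
tool_rot: [0.042, 0.999, 0.029, -0.003]
ft_force: [-0.0, -0.4, -1.9]
grip_width: 0.026
grasp_force: 59.7
```

```bash
python3 -c "
from h import *
go([.552,.105,.26]); o=status.get_obs(); print(o['joint_pos'].round(3)); print(Ro.from_quat(o['tool_rot']).as_matrix().round(3))"
```

```text
t 10.25 pos [0.5446 0.0341 0.2625] a 3.0577 tilt 0.0585 F [-0.   -0.42 -1.9 ] w 0.026 g 59.7
tool shift mm [-1.5 71.   6.6]
[0.031 0.325 0.178 1.425 0.058 0.115]
[[-0.996  0.084 -0.003]
 [ 0.084  0.995  0.058]
 [ 0.008  0.058 -0.998]]
```

{"name": "servo_tool", "arguments": {"commands": [[20, 0, 35, 3, 0], [20, -1, 36, 3, 0], [20, 0, 0, 0, 0], [20, 0, 0, 0, 0], [20, 0, 0, 0, 0]]}}

```text
clock: 10.88
eef_pos: [0.5512, 0.1042, 0.2607]
tool_rot: [0.041, 0.999, 0.029, -0.003]
ft_force: [-0.5, -0.6, -1.4]
grip_width: 0.0261
grasp_force: 59.8
```

Run:
```python
from h import *
go([.552,.105,.120]); o=status.get_obs(); print(o['joint_pos'].round(3))
p,d=viewer.camera("scene"); q,_=viewer.camera("top")
im=np.hstack([cv2.resize(p[150:290,290:430],(400,400),interpolation=cv2.INTER_CUBIC),cv2.resize(q[130:300,220:390],(400,400))]); cv2.imwrite("pics/over2.png",im[...,::-1])
```

```text
t 10.88 pos [0.5512 0.1042 0.2607] a 3.0596 tilt 0.0582 F [-0.47 -0.64 -1.43] w 0.0261 g 59.8
tool shift mm [ -1.8  -7.3 140.5]
[0.156 0.351 0.21  1.424 0.058 0.239]
```

View pics/over2.png

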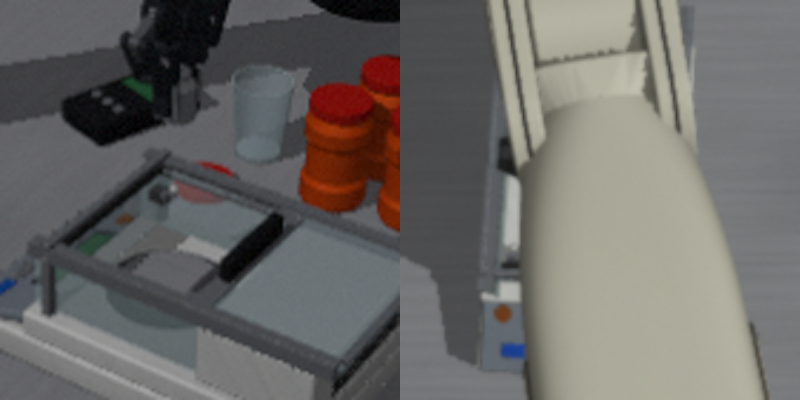

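Over2.png shows the weight in the fingers at (180,100), its body protruding below the tips, above the open chamber. I descend with the sideways drift compensated.

{"name": "servo_tool", "arguments": {"commands": [[20, -1, -2, 40, 0], [20, -1, -2, 40, 0], [20, 0, -2, 35, 0], [20, 0, -1, 25, 0], [20, 0, 0, 15, 0], [20, 0, 0, 5, 0], [20, 0, 0, 0, 0], [20, 0, 0, 0, 0]]}}

```text
clock: 11.98
eef_pos: [0.5532, 0.1074, 0.1017]
tool_rot: [0.04, 0.999, 0.029, -0.001]
ft_force: [-0.4, -0.8, -2.0]
grip_width: 0.0259
grasp_force: 59.8
```

Run:
```python
from h import *
go([.552,.105,.095])
```

```text
t 11.97 pos [0.5532 0.1074 0.1017] a 3.062 tilt 0.0588 F [-0.45 -0.79 -1.98] w 0.0259 g 59.8
tool shift mm [ 0.9 -2.9  6.6]
```

{"name": "servo_tool", "arguments": {"commands": [[20, 1, -3, 3, 0], [20, 0, 0, 3, 0], [20, 0, 0, 1, 0], [20, 0, 0, 0, 0], [20, 0, 0, 0, 0]]}}

```text
clock: 12.6
eef_pos: [0.551, 0.1048, 0.0934]
tool_rot: [0.04, 0.999, 0.029, -0.002]
ft_force: [0.5, 1.0, -1.6]
grip_width: 0.0262
grasp_force: 59.8
```

{"name": "servo_tool", "arguments": {"commands": [[20, 0, 0, 1, 0], [20, 0, 0, 1, 0], [20, 0, 0, 0, 0], [20, 0, 0, 0, 0]]}}

```text
clock: 13.1
eef_pos: [0.5511, 0.1049, 0.0916]
tool_rot: [0.04, 0.999, 0.029, -0.002]
ft_force: [-0.7, -0.7, 0.2]
grip_width: 0.0263
grasp_force: 60.0
```

The pan now takes the weight. I release gently.

{"name": "servo_tool", "arguments": {"commands": [[27, 0, 0, 0.3, 0], [29, 0, 0, 0, 0], [32, 0, 0, 0, 0], [36, 0, 0, 0, 0], [42, 0, 0, 0, 0], [46, 0, 0, 0, 0], [46, 0, 0, 0, 0]]}}

```text
clock: 13.98
eef_pos: [0.5509, 0.1049, 0.0911]
tool_rot: [0.04, 0.999, 0.029, -0.003]
ft_force: [0.2, 0.0, -0.1]
grip_width: 0.0462
grasp_force: 0.0
```

Run:
```python
from h import *
go([.551,.105,.26])
p,d=viewer.camera("scene")
cv2.imwrite("pics/rel.png",cv2.resize(p[170:290,290:410],(600,600),interpolation=cv2.INTER_CUBIC)[...,::-1])
```

```text
t 13.97 pos [0.5509 0.1049 0.0911] a 3.0621 tilt 0.0585 F [ 0.17  0.04 -0.09] w 0.0462 g 0.0
tool shift mm [   1.2    9.9 -168.7]
```

View pics/rel.png

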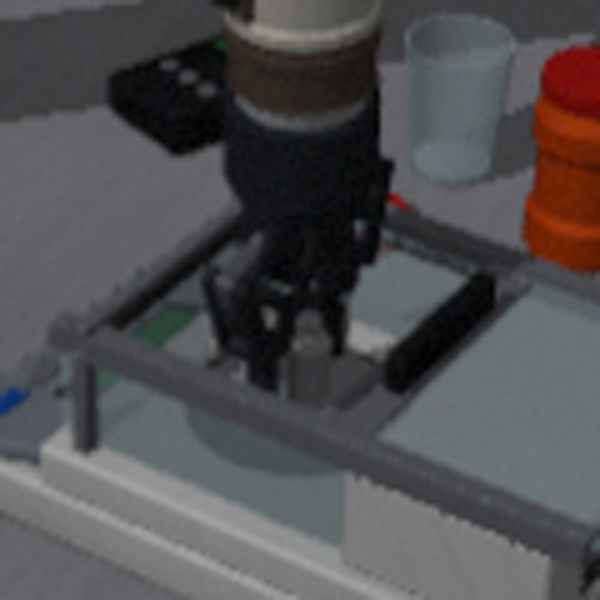

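The weight stands upright and free on the pan at rel.png (310,365). I retreat straight up, close the fingers and go behind the rib.

{"name": "servo_tool", "arguments": {"commands": [[46, 0, 0, -10, 0], [46, 0, 0, -30, 0], [46, 0, 0, -40, 0], [46, 0, 0, -40, 0], [46, 0, 0, -30, 0], [0, -40, 3, 0, 0], [0, -40, 3, 0, 0], [0, -28, 3, 0, 0], [0, 0, 0, 0, 0], [0, 0, 0, 0, 0], [0, 0, 0, 0, 0]]}}

```text
clock: 15.4
eef_pos: [0.6589, 0.0966, 0.2413]
tool_rot: [0.04, 0.999, 0.029, -0.002]
ft_force: [0.3, -0.5, 0.4]
grip_width: -0.0003
grasp_force: 0.0
```

Run:
```python
from h import *
go([.660,.096,.153])
p,d=viewer.camera("scene")
print(status.get_obs()["joint_pos"].round(3))
for l in("w200_mid","pan_center","door_grip"):
    for n in ("scene",): print(l,[(np.round(x["pixel"],1).tolist(),round(x["p"],2)) for x in viewer.spot_point(n,l)][:5])
print(proj("scene",[[.552,.105,.101],[.632,.0985,.148]]))
```

```text
t 15.4 pos [0.6589 0.0966 0.2413] a 3.0623 tilt 0.0586 F [ 0.28 -0.46  0.42] w -0.0003 g 0.0
tool shift mm [-1.8 -5.6 88.1]
[0.12  0.586 0.529 1.51  0.058 0.199]
w200_mid [([239.7, 348.9], 0.74), ([308.1, 233.2], 0.74), ([315.6, 183.0], 0.71), ([369.0, 185.5], 0.56), ([360.9, 164.2], 0.56)]
pan_center [([248.5, 350.9], 0.46)]
door_grip [([234.7, 379.7], 0.71)]
[[240.2620942  349.61147919]
 [235.80792295 378.04777451]]
```

{"name": "servo_tool", "arguments": {"commands": [[0, -2, -2, 30, 0], [0, 0, -2, 25, 0], [0, 0, -1, 18, 0], [0, 0, -1, 10, 0], [0, 0, 0, 4, 0], [0, 0, 0, 0, 0], [0, 0, 0, 0, 0]]}}

```text
clock: 16.48
eef_pos: [0.6616, 0.0955, 0.1544]
tool_rot: [0.04, 0.999, 0.029, -0.002]
ft_force: [-1.1, 0.2, -0.5]
grip_width: -0.0
grasp_force: 0.0
```

Run:
```python
from h import *
go([.660,.096,.153]);p,d=viewer.camera("scene")
cv2.imwrite("pics/rib.png",cv2.resize(p[170:290,310:430],(600,600),interpolation=cv2.INTER_CUBIC)[...,::-1])
```

```text
t 16.48 pos [0.6616 0.0955 0.1544] a 3.0621 tilt 0.0586 F [-1.05  0.17 -0.46] w -0.0 g 0.0
tool shift mm [1.6 0.3 1.4]
```

View pics/rib.png

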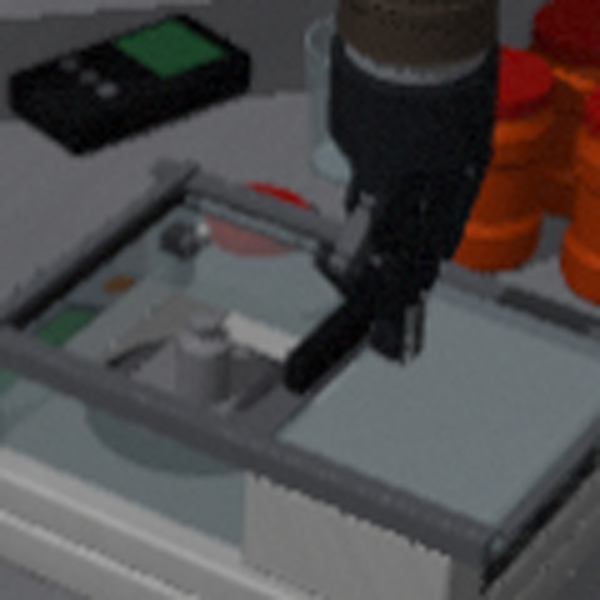

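Rib.png shows the fingertips just behind the rib at (400,345), with the weight standing on the pan at (200,365). I push the door forward now.

{"name": "servo_tool", "arguments": {"commands": [[0, 5, 0, 1, 0], [0, 5, 0, 0, 0], [0, 5, 0, 0, 0], [0, 8, 0, 0, 0], [0, 8, 0, 0, 0], [0, 8, 0, 0, 0], [0, 8, 0, 0, 0], [0, 8, 0, 0, 0], [0, 8, 0, 0, 0], [0, 8, 0, 0, 0], [0, 8, 0, 0, 0], [0, 6, 0, 0, 0], [0, 4, 0, 0, 0], [0, 0, 0, 0, 0]]}}

```text
clock: 18.27
eef_pos: [0.5718, 0.1029, 0.153]
tool_rot: [0.04, 0.999, 0.029, -0.003]
ft_force: [0.6, -0.4, 0.2]
grip_width: -0.0
grasp_force: 0.0
```

Run:
```python
from h import *
go([.527,.105,.153]);viewer.camera("top");viewer.camera("scene")
for n in("top","scene"): print([(np.round(x["pixel"],1).tolist(),round(x["p"],2),at_z(n,x["pixel"],.148).round(3)) for x in viewer.spot_point(n,"door_grip")][:3])
```

```text
t 18.27 pos [0.5718 0.1029 0.153 ] a 3.0623 tilt 0.059 F [ 0.58 -0.4   0.17] w -0.0 g 0.0
tool shift mm [44.8 -1.4  0.3]
[]
[([223.3, 353.5], 0.8, array([0.556, 0.115, 0.148]))]
```

{"name": "servo_tool", "arguments": {"commands": [[0, 4, 0, 0, 0], [0, 4, 0, 0, 0], [0, 3, 0, 0, 0], [0, 3, 0, 0, 0], [0, 0, 0, 0, 0]]}}

```text
clock: 19.1
eef_pos: [0.5578, 0.1037, 0.1531]
tool_rot: [0.04, 0.999, 0.029, -0.003]
ft_force: [0.7, -0.3, -0.7]
grip_width: 0.0
grasp_force: 0.0
```

{"name": "servo_tool", "arguments": {"commands": [[0, 2, 0, 0, 0], [0, 2, 0, 0, 0], [0, 2, 0, 0, 0], [0, 0, 0, 0, 0]]}}

```text
clock: 19.6
eef_pos: [0.552, 0.1042, 0.1531]
tool_rot: [0.04, 0.999, 0.029, -0.003]
ft_force: [0.4, 0.1, 0.1]
grip_width: 0.0002
grasp_force: 0.0
```

{"name": "servo_tool", "arguments": {"commands": [[0, 2, 0, 0, 0], [0, 2, 0, 0, 0], [0, 0, 0, 0, 0]]}}

```text
clock: 19.98
eef_pos: [0.548, 0.1045, 0.1531]
tool_rot: [0.04, 0.999, 0.029, -0.003]
ft_force: [-0.1, -0.2, 0.2]
grip_width: -0.0001
grasp_force: 0.0
```

{"name": "servo_tool", "arguments": {"commands": [[0, 2, 0, 0, 0], [0, 2, 0, 0, 0], [0, 0, 0, 0, 0]]}}

```text
clock: 20.35
eef_pos: [0.544, 0.1049, 0.1532]
tool_rot: [0.04, 0.999, 0.029, -0.003]
ft_force: [-0.3, 0.5, -0.0]
grip_width: 0.0001
grasp_force: 0.0
```

{"name": "servo_tool", "arguments": {"commands": [[0, 2, 0, 0, 0], [0, 1, 0, 0, 0], [0, 0, 0, 0, 0]]}}

```text
clock: 20.72
eef_pos: [0.5412, 0.1051, 0.1532]
tool_rot: [0.04, 0.999, 0.029, -0.003]
ft_force: [-0.6, -0.8, -0.2]
grip_width: 0.0004
grasp_force: 0.1
```

{"name": "servo_tool", "arguments": {"commands": [[0, 1, 0, 0, 0], [0, 1, 0, 0, 0], [0, 0, 0, 0, 0]]}}

```text
clock: 21.1
eef_pos: [0.5392, 0.1052, 0.1532]
tool_rot: [0.04, 0.999, 0.029, -0.003]
ft_force: [0.4, -0.5, -0.3]
grip_width: 0.0002
grasp_force: 0.1
```

Run:
```python
from h import *
go([.527,.105,.153]);viewer.camera("scene")
n="scene"
for l,z in(("door_grip",.148),("frame_nominal",.138)): print(l,[(np.round(x["pixel"],1).tolist(),round(x["p"],2),at_z(n,x["pixel"],z).round(3)) for x in viewer.spot_point(n,l)][:3])
```

```text
t 21.1 pos [0.5392 0.1052 0.1532] a 3.0621 tilt 0.0585 F [ 0.4  -0.54 -0.34] w 0.0002 g 0.1
tool shift mm [12.2 -1.2  0.2]
door_grip [([219.2, 341.5], 0.66, array([0.521, 0.116, 0.148]))]
frame_nominal [([222.1, 326.9], 0.62, array([0.489, 0.098, 0.138]))]
```

{"name": "servo_tool", "arguments": {"commands": [[0, 1, 0, 0, 0], [0, 1, 0, 0, 0], [0, 0, 0, 0, 0]]}}

```text
clock: 21.62
eef_pos: [0.5372, 0.1054, 0.1532]
tool_rot: [0.04, 0.999, 0.029, -0.003]
ft_force: [0.4, 0.4, -0.7]
grip_width: 0.0
grasp_force: 0.1
```

{"name": "servo_tool", "arguments": {"commands": [[0, 1, 0, 0, 0], [0, 1, 0, 0, 0], [0, 0, 0, 0, 0]]}}

```text
clock: 22.0
eef_pos: [0.5356, 0.1055, 0.1533]
tool_rot: [0.04, 0.999, 0.029, -0.002]
ft_force: [1.8, 0.2, -1.6]
grip_width: -0.0
grasp_force: 0.9
```

{"name": "servo_tool", "arguments": {"commands": [[0, 1, 0, 0, 0], [0, 1, 0, 0, 0], [0, 0, 0, 0, 0]]}}

```text
clock: 22.38
eef_pos: [0.534, 0.1056, 0.1533]
tool_rot: [0.04, 0.999, 0.029, -0.002]
ft_force: [4.6, 0.1, -2.7]
grip_width: -0.0001
grasp_force: 2.4
```

The rubber lip was met at about x = 0.536. I continue in fine steps.

{"name": "servo_tool", "arguments": {"commands": [[0, 1, 0, 0, 0], [0, 1, 0, 0, 0], [0, 0, 0, 0, 0]]}}

```text
clock: 22.75
eef_pos: [0.5324, 0.1057, 0.1534]
tool_rot: [0.04, 0.999, 0.029, -0.001]
ft_force: [5.6, -0.4, -3.9]
grip_width: 0.0002
grasp_force: 2.9
```

{"name": "servo_tool", "arguments": {"commands": [[0, 1, 0, 0, 0], [0, 1, 0, 0, 0], [0, 0, 0, 0, 0]]}}

```text
clock: 23.12
eef_pos: [0.5306, 0.1059, 0.1534]
tool_rot: [0.04, 0.999, 0.029, -0.001]
ft_force: [6.3, -1.3, -3.9]
grip_width: -0.0004
grasp_force: 3.1
```

{"name": "servo_tool", "arguments": {"commands": [[0, 1, 0, 0, 0], [0, 1, 0, 0, 0], [0, 0, 0, 0, 0]]}}

```text
clock: 23.5
eef_pos: [0.5261, 0.1063, 0.1532]
tool_rot: [0.04, 0.999, 0.029, -0.004]
ft_force: [0.6, 0.6, -0.6]
grip_width: 0.0001
grasp_force: 0.0
```

The force fell away, so the catch seems to have pulled the door in. I feel for the frame with small steps.

{"name": "servo_tool", "arguments": {"commands": [[0, 0.7, 0, 0, 0], [0, 0.7, 0, 0, 0], [0, 0, 0, 0, 0]]}}

```text
clock: 23.88
eef_pos: [0.5258, 0.1063, 0.1533]
tool_rot: [0.04, 0.999, 0.029, -0.003]
ft_force: [0.9, 0.6, 0.0]
grip_width: -0.0001
grasp_force: 0.2
```

{"name": "servo_tool", "arguments": {"commands": [[0, 0.7, 0, 0, 0], [0, 0.7, 0, 0, 0], [0, 0, 0, 0, 0]]}}

```text
clock: 24.25
eef_pos: [0.5245, 0.1064, 0.1533]
tool_rot: [0.04, 0.999, 0.029, -0.003]
ft_force: [1.3, 0.1, -0.9]
grip_width: 0.0003
grasp_force: 0.6
```

Run:
```python
from h import *
go([.527,.105,.153]);viewer.camera("scene")
n="scene"
for l,z in(("door_grip",.148),): print(l,[(np.round(x["pixel"],1).tolist(),round(x["p"],2),at_z(n,x["pixel"],z).round(3)) for x in viewer.spot_point(n,l)][:3])
```

```text
t 24.25 pos [0.5245 0.1064 0.1533] a 3.0621 tilt 0.0586 F [ 1.29  0.06 -0.9 ] w 0.0003 g 0.6
tool shift mm [-2.6 -1.2  0.2]
door_grip [([215.2, 335.2], 0.81, array([0.498, 0.123, 0.148]))]
```

{"name": "servo_tool", "arguments": {"commands": [[0, 0.7, 0, 0, 0], [0, 0, 0, 0, 0]]}}

```text
clock: 24.6
eef_pos: [0.5243, 0.1065, 0.1534]
tool_rot: [0.04, 0.999, 0.029, -0.002]
ft_force: [2.2, 0.8, -1.9]
grip_width: 0.0001
grasp_force: 1.5
```

{"name": "servo_tool", "arguments": {"commands": [[0, 0.7, 0, 0, 0], [0, 0, 0, 0, 0]]}}

```text
clock: 24.85
eef_pos: [0.5243, 0.1064, 0.1534]
tool_rot: [0.04, 0.999, 0.029, -0.001]
ft_force: [5.1, 0.6, -3.8]
grip_width: -0.0001
grasp_force: 2.6
```

{"name": "servo_tool", "arguments": {"commands": [[0, 0.7, 0, 0, 0], [0, 0, 0, 0, 0]]}}

```text
clock: 25.1
eef_pos: [0.5242, 0.1065, 0.1535]
tool_rot: [0.04, 0.999, 0.029, -0.001]
ft_force: [6.3, -0.4, -4.9]
grip_width: 0.0001
grasp_force: 3.4
```

There is a hard stop at 0.5243 with 6 N, so the door is home. I back off and check that it holds.

{"name": "servo_tool", "arguments": {"commands": [[0, -2, 0, 0, 0], [0, -4, 0, 0, 0], [0, -10, 0, 0, 0], [0, -10, 0, -20, 0], [0, -10, 0, -50, 0], [0, -20, 0, -50, 0], [0, -30, -50, -30, 0], [0, 0, -60, 0, 0], [0, 0, -60, 0, 0], [0, 0, -60, 0, 0], [0, 0, -60, 0, 0], [0, 0, 0, 0, 0], [0, 0, 0, 0, 0]]}}

```text
clock: 26.72
eef_pos: [0.5843, -0.1953, 0.284]
tool_rot: [0.04, 0.999, 0.03, -0.003]
ft_force: [-0.5, 0.4, 0.2]
grip_width: -0.0001
grasp_force: 0.0
```

Run:
```python
from h import *
go([.527,.105,.153]);p,d=viewer.camera("scene");q,e=viewer.camera("top")
for n in("scene","top"):
  for l,z in(("door_grip",.148),("w200_mid",.101)): print(n,l,[(np.round(x["pixel"],1).tolist(),round(x["p"],2),at_z(n,x["pixel"],z).round(3)) for x in viewer.spot_point(n,l)][:3])
im=np.hstack([cv2.resize(p[170:290,270:430],(400,300),interpolation=cv2.INTER_CUBIC),cv2.resize(q[120:300,240:360],(360,540),interpolation=cv2.INTER_CUBIC)[:300+240][120:420]]); cv2.imwrite("pics/end.png",im[...,::-1])
```

```text
t 26.73 pos [ 0.5843 -0.1953  0.284 ] a 3.0612 tilt 0.0594 F [-0.49  0.37  0.19] w -0.0001 g 0.0
tool shift mm [ 80.2 286.4 148.8]
scene door_grip [([218.8, 335.3], 0.89, array([0.507, 0.109, 0.148])), ([355.8, 237.3], 0.45, array([ 0.583, -0.389,  0.148]))]
scene w200_mid [([358.1, 165.7], 0.82, array([ 0.436, -0.438,  0.101])), ([311.1, 233.9], 0.79, array([ 0.466, -0.257,  0.101])), ([373.2, 185.7], 0.47, array([ 0.496, -0.446,  0.101]))]
top door_grip [([237.1, 296.2], 0.91, array([0.508, 0.108, 0.148]))]
top w200_mid [([284.3, 413.9], 0.61, array([ 0.402, -0.165,  0.101])), ([323.1, 160.4], 0.27, array([0.317, 0.423, 0.101]))]
```

View pics/end.png

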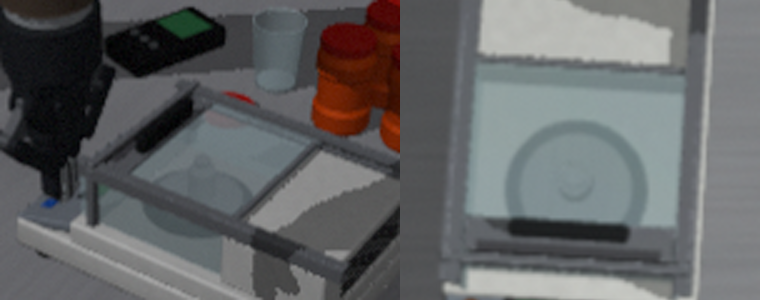

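End.png shows the door shut with the rib at x ≈ 0.508, matching the pressed-home position. The weight stands upright in the middle of the pan under the glass (top crop (575,180)). I hand in the job.

```bash
python3 -c "
from h import *
print(bot.job_done())"
```

```text
the job is handed in; nothing more can be done
None
```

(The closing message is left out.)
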